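Release a stuck drawer with a dowel

TASK

The spring drawer of the small-parts unit is latched shut and has no pull. Take the wooden dowel out of its block, push it down the release hole in the top of the unit, feeling for the catch and pressing gently without forcing it, until the drawer springs open; then stand the dowel back in its block, all the way down, and let go. Leave the other things on the bench where they are.

Things in the scene. Friction and masses are not known exactly. Their poses are not given: they have to be found in the camera images.
- unit: Grey steel small-parts drawer unit fixed to the bench, 180 (x) x 140 (y) x 115 mm high, origin at the centre of its underside, z up. Its back (-x) is towards the robot, its drawer front (+x) looks away. A push of over 18 N bends the catch and spoils the job. The catch resists with 6 N at first touch, 7 to 10 N when pressed; 7 mm of its travel frees the drawer, at 9 mm it meets a hard stop.
- release_hole (a point): Centre of the round upright release hole, 15 mm in diameter, at the upper face of the unit's 6 mm thick top (unit frame -45, 0, 115 mm). Below the plate is free space down to the flat steel head (18 mm across) of the spring catch. The head lies 12 to 42 mm below the upper face: this differs from unit to unit, cannot be measured and must be felt.
- drawer (a joint): How far the drawer has come out along the unit's +x, m: 0 latched shut, 0.055 fully out. Once freed it creeps out by its own damped spring, about 20 mm/s at first and slower later (some 4 s in all); keep the catch pressed until it has come out 15 mm, or it may snap in again.
- block: Wooden dowel block fixed to the bench, 70 x 70 x 45 mm high, origin at the centre of its underside, z up, with one round upright hole, 15 mm in diameter and 40 mm deep, in the middle of its top.
- block_hole0 (a point): Centre of the mouth of the block's hole, at its top face (45 mm above the bench).
- block_floor (a point): Centre of the bottom of the block's hole, 5 mm above the bench.
- dowel: Plain round light-wood dowel, 12 mm in diameter, 150 mm long, about 20 g, standing upright in the block's hole at the start with 110 mm of it showing; origin at the centre of its lower end, z along it to the upper end.
- dowel_tip (a point): Centre of the dowel's lower end (same point as its origin).
- jar: Clear jar with a steel cap, 56 mm across, 75 mm high, origin under its centre. Not to be disturbed.
- tape: Black tape measure, 70 x 36 x 62 mm high, origin under its centre. Not to be disturbed.
- driver: Screwdriver lying on the bench, origin under its middle. Not to be disturbed.

How it is judged:
By the outcome, as a careful person would: the job done as asked, in the order asked, and still so for the second after the job is handed in, with the robot touching nothing.
It also fails if it takes over 54 s, if anything falls off the work surface, if the arm or the gripper's body presses on something with over 40 N, if the wrist force passes 120 N, or if a joint passes its speed limit or range.

ROBOT

A 7-joint arm with a two-finger parallel gripper is mounted at the origin on the work surface. World frame = base frame: x ahead of the robot, y to its left, z up, the work surface at z = 0. Lengths are in m, angles in rad, forces in N, time in s.
With the tool pointing down it reaches from about 0.4 to 0.9 m from the base axis. Payload 5.6 kg.
Tool frame: the origin (TCP) lies midway between the tips of the shut fingers; the grasp point (between the pads) lies 19 mm behind it; z points along the fingers, y is the line along which they close (so a half turn about z gives the same grasp; the last joint's range is limited). The gripper opens to 92 mm and grips with 3 to 60 N. Pads are 20 mm wide; open, the fingers measure 128 mm over their backs; the gripper's body (75 mm by 189 mm) begins 69 mm behind the grasp point.
Start: joints at [1.176, 0.468, -0.012, 1.603, 0.006, 1.071, -0.056], TCP at [0.224, -0.61, 0.215] pointing down, gripper open.
Joint ranges: [-2.53, 2.53], [-0.31, 2.02], [-1.57, 1.55], [0.28, 2.44], [-1.29, 4.43], [0.15, 1.84], [-2.92, 2.92]. Speed limits (rad/s): [2.57, 2.57, 3.14, 3.14, 3.14, 3.14, 3.14].

INTERFACE

Orientations are given as a 3x3 rotation matrix whose columns are the frame's x, y, z axes.
In Python, from station import env, effector, solver, viewer, workorder, search_frame, tip_of gives the robot as it stands. Calls block until the motion is done:
- env.reach(position, orientation): joint-space move of the TCP to a pose.
- env.movel(position, frame=None, rate=0.15): straight line of the TCP; frame=None keeps the orientation; rate is the mean speed in m/s.
- env.goto_joints(angles): joint-space move.
- effector.release() and effector.grasp(squeeze=None): open the fingers fully, or close them until they stop; squeeze is the grip in N (None keeps the last).
- env.pause(seconds).
- solver.inverse_kinematics(position, orientation): joint angles nearest the present ones, or None.
- env.sense(): the state.
- viewer.read_camera(name): name is "scene" or "top" or "wrist"; returns (picture, depth): 384x512x3 uint8, red, green, blue; 384x512 float32, m along the optical axis (not along the pixel's ray), 0 where there is no reading.
- viewer.camera_info(name): a dict with "intrinsics" (3x3 intrinsics, pixels), "eye" and "rotation" of the camera in the world; the wrist camera has in their place "T_tool_cam" (4x4, takes a point from camera to tool coordinates, whose origin is the TCP and whose axes are the flange's). Camera axes: x right, y up, looking along -z (the intrinsics and any distortion apply to the point x, -y, -z); pixel columns grow to the right and rows downward; lengths in m; the calibration is good to about 2 mm. A picture is of the moment at which its call begins: read the wrist's pose just before it. camera_info takes no time and is no camera call.
A pose or a line that the arm cannot do raises env.PlanningError and nothing moves.
- workorder.finish_job(): hands the job in; it is judged then, once.
Trained networks look in the newest picture that a camera, given by its name, has taken for a name from the list of things; names that differ only in an ending like _2 or _b are one class to them, and where a whole thing is asked for, a point or a joint stands for the part that bears it (a point fixed in the world has none). Each returns a list of dicts, best first, with "score" (0 to 1); they miss things now and then, are a little off and sometimes report something else, mostly with a low value. They report only what shows in the picture. A call takes as long as a camera call.
- search_frame(camera, name): "at" ([x, y, z] in m, in world coordinates, good to about 4 mm: the middle of the surface that is visible of it).
- tip_of(camera, name): "at" ([x, y, z] in m, in world coordinates, good to about 4 mm: a listed point, or the origin of a listed thing).
The state is a dict: "t": time; "joint_positions": joint angles; "joint_velocities": joint speeds; "tau": joint torques, N m; "ee_pos": TCP position; "tcp_rot": TCP orientation; "wrist_force": force on the tool from outside, world axes, zero at the start; "moment": the same for the moment, N m; "gripper_width": finger opening in m; "grasp_force": force on a finger pad.
Only numpy, scipy, OpenCV 4.12 (cv2) and the standard library are available. Lean on these libraries where they do the work, as an engineer would, in place of code of your own. Each camera call takes 0.05 s, during which the arm holds its last target. There are 200 camera calls.

## Working session

There is one attempt and no reset: what is moved stays moved. The work goes in short steps, each a Python script; the robot and the scene stay as the last script left them, time stands still between calls to the robot, and variables do not carry over. Pictures are saved under pics/ and viewed, at most 10 in all, crops included, and the job is handed in when it is done.

```bash
ls; mkdir -p pics; python3 - <<'E'
from station import *
import cv2, numpy as np
ims=[]
for c in ("scene","top"):
    p,d=viewer.read_camera(c); ims.append(p)
    print(c,{k:np.round(v,3).tolist() for k,v in viewer.camera_info(c).items() if not isinstance(v,str)})
    for n in ("dowel","block_hole0","release_hole","block","unit","jar","tape","driver"):
        for f in (search_frame,tip_of):
            try: print(c,n,f.__name__,[(np.round(r["at"],3).tolist(),round(r["score"],2)) for r in f(c,n)[:2]])
            except Exception as e: print(n,f.__name__,e)
cv2.imwrite("pics/a.png",cv2.resize(np.vstack(ims),(400,600))[:,:,::-1])
cv2.imwrite("pics/top.png",ims[1][:,:,::-1]);cv2.imwrite("pics/scene.png",ims[0][:,:,::-1])
print(env.sense())
print({k:np.round(v,3).tolist() for k,v in viewer.camera_info("wrist").items()})
E
```

```text
pics
scene {'intrinsics': [[406.071, 0.0, 256.657], [0.0, 406.071, 193.838], [0.0, 0.0, 1.0]], 'eye': [0.459, -0.845, 0.835], 'rotation': [[0.993, 0.073, -0.09], [-0.116, 0.663, -0.74], [0.006, 0.745, 0.667]]}
scene dowel call [([0.581, -0.168, 0.109], 0.5)]
scene dowel call [([0.587, -0.165, 0.008], 0.45)]
scene block_hole0 call [([0.576, -0.188, 0.047], 0.95)]
scene block_hole0 call [([0.558, 0.183, -0.001], 0.71), ([0.578, -0.169, 0.046], 0.68)]
scene release_hole call [([0.55, 0.125, 0.106], 0.85), ([0.695, -0.014, 0.052], 0.36)]
scene release_hole call [([0.513, 0.188, 0.111], 0.92)]
scene block call [([0.578, -0.186, 0.045], 0.91)]
scene block call [([0.585, -0.167, -0.002], 0.76)]
scene unit call [([0.552, 0.126, 0.108], 0.96)]
scene unit call [([0.555, 0.183, 0.002], 0.69), ([0.58, -0.168, 0.047], 0.24)]
scene jar call [([0.693, -0.018, 0.051], 0.55)]
scene jar call []
scene tape call [([0.447, -0.43, 0.056], 0.56)]
scene tape call [([0.446, -0.416, -0.001], 0.9)]
scene driver call [([0.398, 0.42, 0.022], 0.61)]
scene driver call [([0.581, -0.17, 0.048], 0.57), ([0.44, 0.423,
[... 1474 characters left out ...]
0e+01,
       -5.66188234e-02,  1.15195211e-02, -1.21916241e-05]), 'ee_pos': array([ 0.22392717, -0.61023038,  0.21460414]), 'tcp_rot': array([[ 9.38790367e-01,  3.44488965e-01, -2.03418407e-05],
       [ 3.44488962e-01, -9.38790364e-01, -8.17682648e-05],
       [-4.72649889e-05,  6.97557197e-05, -9.99999996e-01]]), 'wrist_force': array([0.44648681, 0.04751455, 0.62662003]), 'moment': array([0.02871902, 0.08176836, 0.01432733]), 'grasp_force': 0.0, 'gripper_width': 0.09207749060023401}
{'intrinsics': [[319.432, 0.0, 258.816], [0.0, 319.432, 187.441], [0.0, 0.0, 1.0]], 'T_tool_cam': [[0.001, 0.963, 0.269, 0.076], [1.0, -0.001, -0.0, -0.0], [-0.0, 0.269, -0.963, -0.172], [0.0, 0.0, 0.0, 1.0]]}
```

View pics/scene.png

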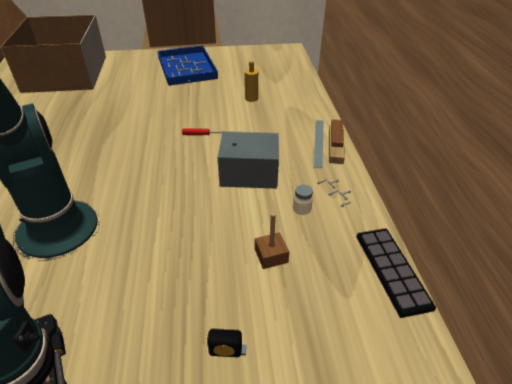

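View pics/top.png

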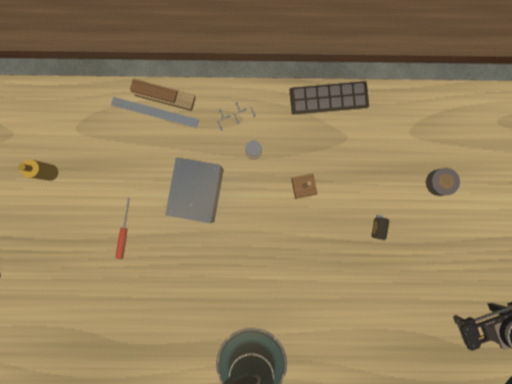

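The scene view shows the dowel standing at pixel (273,230) in its block, and the unit at (249,160) with its dark hole at (235,145). The top view has the block at (304,186) and the hole at (191,206). These match the network positions: the block hole is near (0.581,-0.166) and the release hole near (0.512,0.190).

```bash
cat >h.py <<'E'
from station import *
import cv2, numpy as np
R0=np.array([[1,0,0],[0,-1,0],[0,0,-1.]])
C=viewer.camera_info("wrist"); K=np.array(C["intrinsics"]); T=np.array(C["T_tool_cam"])
def pose():
    s=env.sense(); M=np.eye(4); M[:3,:3]=s["tcp_rot"]; M[:3,3]=s["ee_pos"]; return M@T
def shot(name):
    P=pose(); p,d=viewer.read_camera("wrist"); cv2.imwrite(f"pics/{name}.png",p[:,:,::-1]); np.savez(f"pics/{name}.npz",P=P,d=d,p=p); return P,p,d
def cloud(P,d):
    v,u=np.mgrid[:d.shape[0],:d.shape[1]]
    q=np.stack([(u-K[0,2])/K[0,0]*d,-(v-K[1,2])/K[1,1]*d,-d],-1)
    return q@P[:3,:3].T+P[:3,3]
def proj(P,x):
    q=(np.asarray(x)-P[:3,3])@P[:3,:3]; return K[0,0]*q[0]/-q[2]+K[0,2], K[1,1]*q[1]/q[2]+K[1,2]
def onplane(P,u,v,z):
    r=P[:3,:3]@np.array([(u-K[0,2])/K[0,0],-(v-K[1,2])/K[1,1],-1]); return P[:3,3]+r*(z-P[2,3])/r[2]
E
python3 - <<'E'
from h import *
t=env.sense()["t"]
env.reach([0.575,-0.166,0.27],R0)
print(env.sense()["t"]-t, env.sense()["ee_pos"])
P,p,d=shot("b1")
for n in("block_hole0","dowel","block"):
    for f in (search_frame,tip_of): print(n,[(np.round(r["at"],4).tolist(),round(r["score"],2)) for r in f("wrist",n)[:2]])
X=cloud(P,d); x,y,z=X[...,0],X[...,1],X[...,2]
near=(np.hypot(x-.581,y+.167)<.03)&(d>0)
for a,b in((.06,.08),(.08,.1),(.1,.12),(.12,.14),(.14,.151),(.152,.16)):
    m=near&(z>a)&(z<b); print(a,b,m.sum(),X[m].mean(0) if m.any() else '')
print(env.sense()["t"])
E
```

```text
2.05 [ 0.57467975 -0.16730689  0.26986139]
block_hole0 [([0.5886, -0.1678, 0.0421], 0.65)]
block_hole0 [([0.583, -0.1706, 0.0471], 0.95)]
dowel [([0.5864, -0.1691, 0.1378], 0.52), ([0.6935, -0.0106, 0.0733], 0.15)]
dowel [([0.694, 0.0015, 0.0006], 0.23)]
block [([0.5853, -0.1659, 0.0439], 0.92)]
block [([0.5798, -0.1654, -0.0012], 0.74)]
0.06 0.08 27 [ 0.58696897 -0.16566181  0.0703525 ]
0.08 0.1 34 [ 0.58672738 -0.16530725  0.09021358]
0.1 0.12 36 [ 0.58705527 -0.16562914  0.10967532]
0.12 0.14 44 [ 0.58695835 -0.16536952  0.12988965]
0.14 0.151 31 [ 0.58702285 -0.16526566  0.1456659 ]
0.152 0.16 135 [ 0.58261798 -0.16535541  0.1563916 ]
4.1
```

View pics/b1.png

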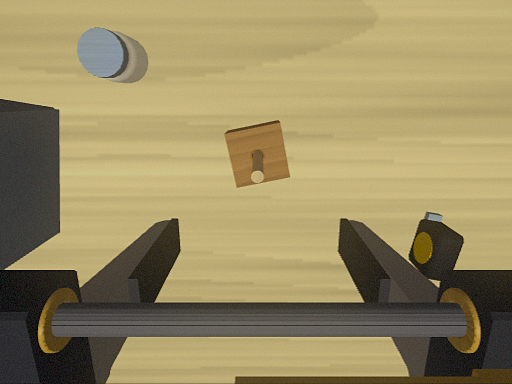

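The wrist view shows the dowel top at (258,177) and it stands upright in the block. Depth puts its axis at (0.5825,-0.1654) and its top at 0.156, which agrees with the given 155 mm. I'll grasp it now.

```bash
python3 - <<'E'
from h import *
def st(l): s=env.sense(); print(l,round(s["t"],2),np.round(s["ee_pos"],4),np.round(s["wrist_force"],2),np.round(s["moment"],3),round(s["gripper_width"],4),round(s["grasp_force"],1))
env.movel([0.5823,-0.1655,0.13],R0,rate=.2); st("a")
env.movel([0.5823,-0.1655,0.075],R0,rate=.15); st("b")
effector.grasp(5); st("g5")
effector.grasp(35); env.pause(.2); st("g35")
E
```

```text
a 4.95 [ 0.5831 -0.1656  0.131 ] [-0.05 -0.33 -0.12] [ 0.047 -0.019 -0.088] 0.0921 0.0
b 5.47 [ 0.583  -0.1656  0.0759] [0.92 0.08 0.35] [ 0.044 -0.005  0.026] 0.0917 0.0
g5 6.65 [ 0.5823 -0.1655  0.075 ] [-0.56  0.06  0.21] [ 0.063  0.008 -0.019] 0.0115 5.0
g35 7.07 [ 0.5823 -0.1655  0.075 ] [-0.02 -0.54 -0.65] [ 0.045 -0.009 -0.047] 0.0115 35.0
```

```bash
python3 - <<'E'
from h import *
def st(l): s=env.sense(); print(l,round(s["t"],2),np.round(s["ee_pos"],4),np.round(s["wrist_force"],2),np.round(s["moment"],3),round(s["gripper_width"],4),round(s["grasp_force"],1))
env.movel([0.5823,-0.1655,0.13],rate=.1); st("lift")
env.movel([0.5823,-0.1655,0.225],rate=.25); st("lift")
env.movel([0.475,0.19,0.225],rate=.25); env.pause(.3); st("over")
P,p,d=shot("u1")
for n in("release_hole","dowel_tip","unit"):
    print(n,[(np.round(r["at"],4).tolist(),round(r["score"],2)) for r in tip_of("wrist",n)[:2]])
X=cloud(P,d); x,y,z=X[...,0],X[...,1],X[...,2]
e=env.sense()["ee_pos"]
near=(np.hypot(x-e[0],y-e[1])<.03)&(d>0)
for a in np.arange(.15,.225,.01):
    m=near&(z>a)&(z<a+.01); print(round(a,2),m.sum(),X[m].mean(0) if m.any() else '')
top=(d>0)&(z>.11)&(z<.12); print("topz",np.median(z[top]))
print(proj(P,[.512,.19,.115]),env.sense()["t"])
E
```

```text
lift 7.77 [ 0.5819 -0.1655  0.1297] [ 0.28 -0.16 -1.27] [0.064 0.033 0.02 ] 0.0115 35.0
lift 8.3 [ 0.5819 -0.1655  0.2246] [-0.56  0.1  -0.82] [ 0.038 -0.006  0.064] 0.0112 35.0
over 10.23 [0.4752 0.1895 0.225 ] [-0.37  0.08 -0.93] [0.059 0.015 0.013] 0.0114 35.0
release_hole [([0.5128, 0.1944, 0.1134], 0.79), ([0.563, 0.1799, 0.0013], 0.41)]
dowel_tip [([0.4738, 0.1895, 0.1527], 0.72)]
unit [([0.5622, 0.1791, 0.0018], 0.82)]
0.15 13 [0.47993358 0.19089268 0.15879437]
0.16 58 [0.47957661 0.18970071 0.16514227]
0.17 67 [0.47955015 0.19006691 0.17533061]
0.18 69 [0.47977515 0.19021519 0.1852778 ]
0.19 84 [0.47952363 0.18980016 0.1950432 ]
0.2 95 [0.47962896 0.19020376 0.20500084]
0.21 109 [0.47962334 0.18982144 0.21504259]
0.22 213 [0.48174955 0.19006261 0.22629904]
topz 0.1166630998042357
(np.float64(258.71788313189757), np.float64(144.8386917673396)) 10.4333
```

View pics/u1.png

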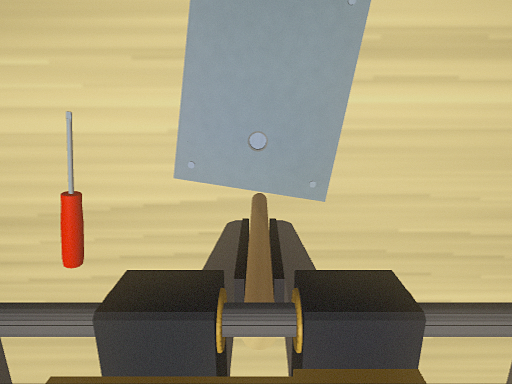

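The dowel hangs straight, with its tip near (260,196). The release hole is at about (258,141) in the unit's top. Next I'll take a close look with the tip just above the plate, behind the hole.

```bash
cat >>h.py <<'E'
def hole(P,p,guess,z,name):
    u,v=map(int,proj(P,guess)); s=8; r=22
    c=cv2.resize(p[v-r:v+r,u-r:u+r],None,fx=s,fy=s,interpolation=cv2.INTER_CUBIC)
    g=cv2.GaussianBlur(cv2.cvtColor(c,cv2.COLOR_RGB2GRAY),(9,9),0)
    cs,_=cv2.findContours(cv2.Canny(g,20,60),cv2.RETR_EXTERNAL,cv2.CHAIN_APPROX_NONE)
    best=[]
    for k in cs:
        if len(k)<60: continue
        k=cv2.convexHull(k)
        if len(k)<6: continue
        e=cv2.fitEllipse(k); uu,vv=u-r+(e[0][0]+.5)/s-.5,v-r+(e[0][1]+.5)/s-.5
        w=onplane(P,uu,vv,z); mm=np.array(e[1])/s/K[0,0]*np.linalg.norm(w-P[:3,3])*1e3
        best.append((w,mm)); print("ell",np.round([uu,vv],2),np.round(w,4),"diam mm",np.round(mm,1)); cv2.ellipse(c,e,(255,0,0),1)
    cv2.imwrite(f"pics/{name}_crop.png",c[:,:,::-1]); return best
E
python3 - <<'E'
from h import *
f=np.load("pics/u1.npz"); print("far"); hole(f["P"],f["p"],[.5125,.191,.1167],.1167,"u1")
env.movel([0.488,0.191,0.197],rate=.15); env.pause(.4)
P,p,d=shot("u2"); e=env.sense()["ee_pos"]; print(e, "top r", [(np.round(r["at"],4),round(r["score"],2)) for r in tip_of("wrist","release_hole")[:1]])
X=cloud(P,d); x,y,z=X[...,0],X[...,1],X[...,2]
top=(d>0)&(abs(z-.115)<.006)&(np.hypot(x-.512,y-.191)<.03); print("topz",np.median(z[top]))
hole(P,p,[.5125,.191,.1167],float(np.median(z[top])),"u2")
m=(d>0)&(np.hypot(x-e[0],y-e[1])<.012)&(z>.13)&(z<.19); print("dowel",X[m].mean(0), X[m&(z<.15)].mean(0))
a=cv2.imread("pics/u1_crop.png");b=cv2.imread("pics/u2_crop.png");cv2.imwrite("pics/c.png",np.hstack([a,b]))
E
```

```text
far
ell [257.39 149.24] [0.5084 0.1912 0.1167] diam mm [0.9 4.3]
ell [252.2  139.95] [0.5165 0.1957 0.1167] diam mm [4.7 7.7]
[0.48807875 0.19105858 0.19736928] top r [(array([0.5157, 0.1948, 0.1142]), 0.94)]
topz 0.11659787963814713
ell [262.14 167.81] [0.5105 0.1888 0.1166] diam mm [3.4 8.9]
ell [262.75 167.04] [0.5111 0.1883 0.1166] diam mm [1.9 6.1]
ell [255.53 166.43] [0.5116 0.1941 0.1166] diam mm [2.7 7. ]
dowel [0.49254943 0.19153246 0.163993  ] [0.49257474 0.19144719 0.14058145]
```

View pics/c.png

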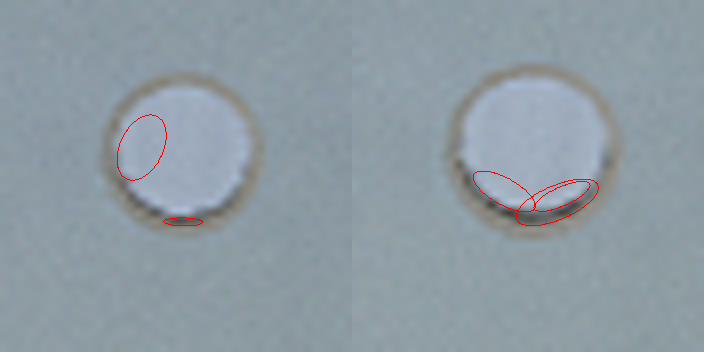

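The crops show the hole as a tan ring around it. Its outer ring is centred at about (182,154) in the far crop and (181,151) in the near one. I'll fit that ring by colour.

```bash
python3 - <<'E'
from h import *
for n,zt in(("u1",.1167),("u2",.1166)):
    f=np.load(f"pics/{n}.npz"); P,p=f["P"],f["p"]
    u,v=map(int,proj(P,[.5125,.191,.1167])); r=22
    c=cv2.resize(p[v-r:v+r,u-r:u+r],None,fx=8,fy=8,interpolation=cv2.INTER_CUBIC).astype(int)
    m=((c[...,2]-c[...,0])<4).astype(np.uint8)
    k,l,s,_=cv2.connectedComponentsWithStats(m); i=1+s[1:,4].argmax()
    h=cv2.convexHull(np.argwhere(l==i)[:,::-1].astype(np.int32)); e=cv2.fitEllipse(h)
    w=onplane(P,u-r+(e[0][0]+.5)/8-.5,v-r+(e[0][1]+.5)/8-.5,zt)
    print(n,e,w, "manual",onplane(P,u-r+(181.5+.5)/8-.5,v-r+((154 if n=="u1" else 151)+.5)/8-.5,zt))
    d=f["d"];X=cloud(P,d); tcp=P@np.linalg.inv(T); 
    q=(d>0)&(np.hypot(X[...,0]-tcp[0,3],X[...,1]-tcp[1,3])<.009)&(X[...,2]>tcp[2,3]-.065)&(X[...,2]<tcp[2,3]-.02)
    # least squares circle radius 6 mm
    from scipy.optimize import least_squares
    Y=X[q][:,:2]; print("tcp",tcp[:3,3],"axis",least_squares(lambda a:np.hypot(*(Y-a).T)-.006,tcp[:2,3],loss="soft_l1",f_scale=.001).x)
E
```

```text
u1 ((182.98587036132812, 153.9792022705078), (159.38771057128906, 161.7178497314453), 173.30975341796875) [0.51576421 0.19112193 0.1167    ] manual [0.51576187 0.19128435 0.1167    ]
tcp [0.47518943 0.18951619 0.22497787] axis [0.47475197 0.19011362]
u2 ((181.82412719726562, 150.35794067382812), (172.5828857421875, 175.3765411376953), 123.85932159423828) [0.51577164 0.19109437 0.1166    ] manual [0.51570621 0.19112679 0.1166    ]
tcp [0.48809035 0.19104063 0.19744428] axis [0.48770519 0.1916336 ]
```

```bash
python3 - <<'E'
from h import *
import sys
X,Y=.5162,.1905
def F(n=4):
    a=[]
    for _ in range(n): env.pause(.02); a.append(env.sense()["wrist_force"])
    return np.mean(a,0)
env.movel([X,Y,.197],rate=.1); env.movel([X,Y,.188],rate=.05); env.pause(.3)
b=F(10); print("base",b,env.sense()["t"],env.sense()["ee_pos"])
z=.188; c=None
while z>.185-.044:
    z-=.001; env.movel([X,Y,z],rate=.03); f=F(3)-b
    if max(abs(f))>2.5:
        f=F(4)-b
        if max(abs(f))>2.5:
            print("contact depth",round(.185-z,4),f,env.sense()["ee_pos"],env.sense()["t"]); c=z; break
s=env.sense(); print(z,s["t"],f)
if c is None or .185-c<.0105 or abs(f[2])<2.5: print("not the catch?"); sys.exit()
for i in range(7):
    z-=.001; env.movel([X,Y,z],rate=.03); f=F(3)-b; print(i+1,np.round(f,2),np.round(env.sense()["ee_pos"],4))
    if f[2]>12: print("stop"); break
print(env.sense()["t"])
E
```

```text
base [ 0.39242114  0.01743684 -0.14144935] 12.525 [0.51625108 0.19050426 0.18808551]
contact depth 0.015 [-1.40243282 -0.68582839  5.26724443] [0.51648379 0.19060706 0.17060202] 17.9917
0.16999999999999998 17.9917 [-1.40243282 -0.68582839  5.26724443]
1 [-1.44 -0.59  6.45] [0.5165 0.1907 0.1698]
2 [-2.37 -0.87  6.92] [0.5166 0.1907 0.1688]
3 [-1.65 -1.12  7.49] [0.5166 0.1907 0.1679]
4 [-1.64 -0.66  7.25] [0.5166 0.1907 0.1669]
5 [-1.73 -0.65  7.86] [0.5166 0.1907 0.166 ]
6 [-1.54 -0.26  7.46] [0.5166 0.1907 0.165 ]
7 [-1.59 -0.14  6.85] [0.5164 0.1907 0.1638]
20.0917
```

```bash
cat >>h.py <<'E'
def drawer():
    # extent of things 70..112 mm high... in front of the unit, from the top camera
    i=viewer.camera_info("top"); Kt=np.array(i["intrinsics"]); p,d=viewer.read_camera("top")
    v,u=np.mgrid[:384,:512]; q=np.stack([(u-Kt[0,2])/Kt[0,0]*d,-(v-Kt[1,2])/Kt[1,1]*d,-d],-1)@np.array(i["rotation"]).T+np.array(i["eye"])
    m=(d>0)&(q[...,2]>.03)&(q[...,2]<.14)&(abs(q[...,1]-.18)<.05)&(q[...,0]>.5)&(q[...,0]<.8)
    return q[m][:,0].max(),p
E
python3 - <<'E'
from h import *
X,Y=.5162,.1905; z=.163
def F(n=4):
    a=[]
    for _ in range(n): env.pause(.02); a.append(env.sense()["wrist_force"])
    return np.mean(a,0)
for k in range(3):
    print(np.round(F(),2),np.round(env.sense()["ee_pos"],4),drawer()[0],round(env.sense()["t"],2))
    if k==0: z-=.0007; env.movel([X,Y,z],rate=.03)
    else: env.pause(.5)
x,p=drawer(); print(x, env.sense()["gripper_width"]); cv2.imwrite("pics/d1.png",cv2.resize(p[100:260,120:340],None,fx=3,fy=3)[:,:,::-1])
E
```

```text
[-1.34 -0.69  6.58] [0.5165 0.1907 0.1638] 0.6652862842165488 20.21
[-1.51 -0.46  7.01] [0.5165 0.1907 0.1631] 0.6710496951456182 20.57
[-1.18 -0.5   7.11] [0.5164 0.1907 0.1631] 0.6806656869177805 21.19
0.6899359735665308 0.011296799561910103
```

View pics/d1.png

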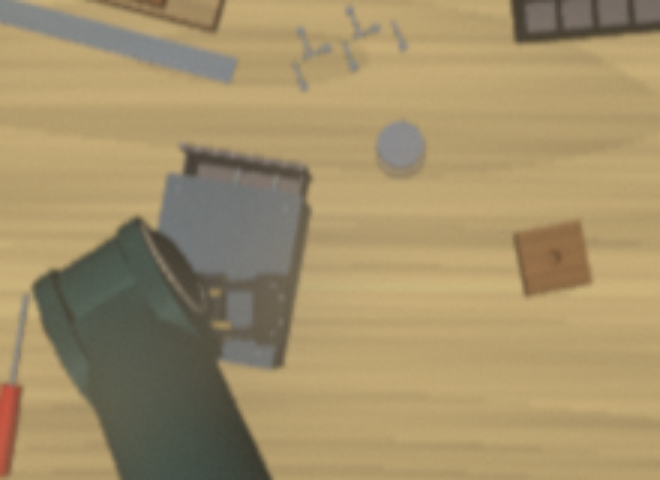

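The drawer is opening: its open box shows at (250,165) in front of the unit, and the front has moved from x 0.665 to 0.690. I'll hold until it's fully out, then withdraw and look at the block hole next to the held dowel.

```bash
cat >>h.py <<'E'
from scipy.optimize import least_squares
def axis(P,d):
    X=cloud(P,d); t=(P@np.linalg.inv(T))[:3,3]
    q=(d>0)&(np.hypot(X[...,0]-t[0],X[...,1]-t[1])<.010)&(X[...,2]>t[2]-.10)&(X[...,2]<t[2]-.02)
    Y=X[q]; fit=lambda A:least_squares(lambda a:np.hypot(*(A[:,:2]-a).T)-.006,t[:2],loss="soft_l1",f_scale=.001).x
    lo=Y[:,2]<t[2]-.045
    print("tcp",np.round(t,4),"axis low",fit(Y[lo]),"high",fit(Y[~lo]),"tip below tcp",t[2]-Y[:,2].min()); return fit(Y)
E
python3 - <<'E'
from h import *
env.pause(1.2); print("drawer",drawer()[0]); env.pause(.8); print("drawer",drawer()[0])
env.movel([.5162,.1905,.19],rate=.1); env.movel([.5162,.1905,.225],rate=.2)
print("drawer",drawer()[0])
env.movel([.535,-.1655,.20],rate=.25); env.movel([.535,-.1655,.135],rate=.2); env.pause(.3)
P,p,d=shot("r1"); axis(P,d); X=cloud(P,d)
q=(d>0)&(abs(X[...,2]-.045)<.006)&(np.hypot(X[...,0]-.582,X[...,1]+.166)<.03); zt=float(np.median(X[q][:,2])); print("zt",zt)
u,v=map(int,proj(P,[.582,-.1655,zt])); print(u,v,"net",[(np.round(r["at"],4),round(r["score"],2)) for r in tip_of("wrist","block_hole0")[:1]])
r=30; c=cv2.resize(p[v-r:v+r,u-r:u+r],None,fx=8,fy=8,interpolation=cv2.INTER_CUBIC); cv2.imwrite("pics/r1c.png",c[:,:,::-1])
print("drawer",drawer()[0],env.sense()["t"])
E
```

```text
drawer 0.7054096489317928
drawer 0.7118496912477165
drawer 0.7115953808034784
tcp [ 0.5357 -0.1657  0.1362] axis low [ 0.53529733 -0.16504187] high [ 0.53526872 -0.16503487] tip below tcp 0.0680770590653948
zt 0.04664219876182929
259 136 net [(array([ 0.5825, -0.1661,  0.0412]), 0.91)]
drawer 0.712118663982868 27.15
```

View pics/r1c.png

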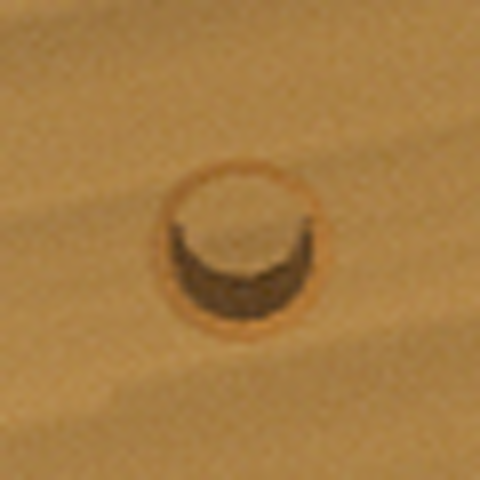

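The block hole's ring is centred at about (240,251) in the crop. The dowel is still straight in the grip and hasn't slipped. The drawer has stopped at full travel.

```bash
python3 - <<'E'
from h import *
import sys
P=np.load("pics/r1.npz")["P"]; w=onplane(P,258.6,136.9,.0466); X,Y=w[0]+.0004,w[1]-.0006; print("hole",w,"tcp target",X,Y)
if np.hypot(X-.5823,Y+.1655)>.003: sys.exit("inconsistent")
def F(n=4):
    a=[]
    for _ in range(n): env.pause(.02); a.append(env.sense()["wrist_force"])
    return np.mean(a,0)
env.movel([X,Y,.135],rate=.15); env.movel([X,Y,.12],rate=.05); env.pause(.3); b=F(8)
z=.12
while z>.0715:
    z-=.003 if z>.080 else .001
    env.movel([X,Y,z],rate=.05); f=F(3)-b
    if max(abs(f))>3: print("contact",round(z,4),np.round(f,2),env.sense()["ee_pos"]); break
s=env.sense(); print(round(z,4),np.round(f,2),s["ee_pos"],s["t"])
E
```

```text
hole [ 0.58198319 -0.16508102  0.0466    ] tcp target 0.5823831852348499 -0.1656810237447599
contact 0.074 [-1.98  0.74  6.78] [ 0.58254723 -0.16569039  0.07490725]
0.074 [-1.98  0.74  6.78] [ 0.58254723 -0.16569039  0.07490725] 33.9
```

The dowel is on the floor of the hole, at the same height as when I grasped it. I'll relieve the load, let go, back off and check.

```bash
python3 - <<'E'
from h import *
env.movel([.5824,-.1657,.0750],rate=.03); print(env.sense()["wrist_force"])
effector.release(); env.pause(.2)
env.movel([.5824,-.1657,.15],rate=.12); env.movel([.5750,-.1657,.27],rate=.25); env.pause(.3)
P,p,d=shot("e1"); X=cloud(P,d)
for a,b in((.06,.1),(.1,.15),(.152,.165)):
    m=(d>0)&(np.hypot(X[...,0]-.582,X[...,1]+.165)<.03)&(X[...,2]>a)&(X[...,2]<b); print(m.sum(),X[m].mean(0),X[m][:,2].max())
print("drawer",drawer()[0],env.sense()["t"])
s,_=viewer.read_camera("scene"); cv2.imwrite("pics/e2.png",np.hstack([cv2.resize(s[80:320,160:360],(400,480)),cv2.resize(p[:, 128:384],(320,480))])[:,:,::-1])
E
```

```text
[0.14631453 0.29132473 2.13935438]
60 [ 0.58674887 -0.16482709  0.0813809 ] 0.09864254801387895
112 [ 0.58685506 -0.1650593   0.12723789] 0.14999377624673998
136 [ 0.58253547 -0.16503302  0.1563658 ] 0.15808067134843762
drawer 0.712174496571581 37.3917
```

View pics/e2.png

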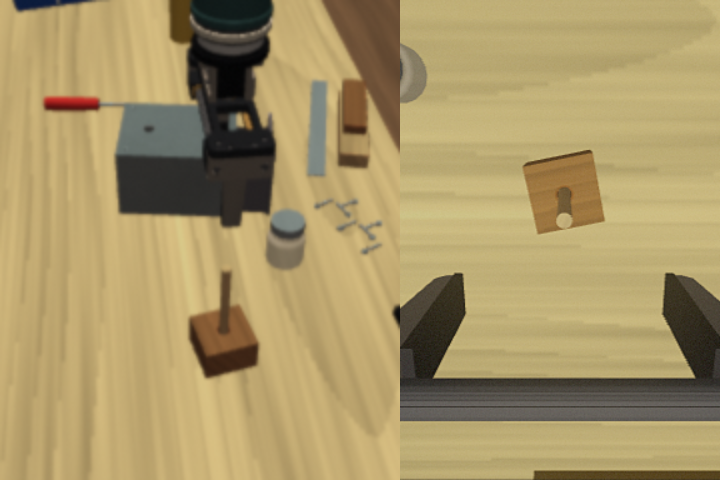

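The dowel stands upright in the block at (225,300), with its top at the starting height. The drawer is out, the jar and driver are untouched, and the gripper is clear.

```bash
python3 -c "
from station import *
print(workorder.finish_job())"
```

```text
the job is handed in; nothing more can be done
None
```

The drawer sprang fully open after a gentle press on the catch (wrist force peaked near 8 N), the dowel is back upright and all the way down in its block, nothing else was moved, and the job was handed in at about 37 s of the 54 s limit.

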